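Set the fence of a vacuum painting board, load a mini canvas and switch the hold-down on

TASK

Get the vacuum board ready for painting: slide the blue fence along its slots until the white line on its pointer meets the red mark on the scale, then tighten the orange wing knob by turning it clockwise to its stop. Next lay the mini canvas (do not drop it) picture side up on the perforated black pad, one short edge square against the free face of the fence and about centred on the fence, and let go of it. Last, pull up the locking collar of the lever on the grey switch box, swing the lever over to its far end and let the collar snap back down; leave the other things on the table alone.

Things in the scene. Friction and masses are not known exactly. Their poses are not given: they have to be found in the camera images.
- board: Fixed grey board, 200 mm (its x) by 360 mm (its y) by 18 mm thick, on the table; origin at the centre of its underside. The black perforated pad on its -y half is 94 mm (x) by 170 mm (y), centred at x = 0, y = -85 mm. The fence slides along the board's y; an aluminium scale strip runs along y near its +x edge.
- fence (a joint): Slide of the fence along the board's -y, in m: 0 at the +y end, 0.085 at the -y end. Starts at 0 to 0.03; needs about 5 N to move and stays where it is left. Two bolts fixed to the board stand in its slots at board y = 77 mm: at x = -28 mm a low hex bolt (top 31 mm above the table), at x = +28 mm the one with the wing knob.
- fence_top (a point): Middle of the top edge of the fence's blue upstand, a wall 100 mm long (board's x), 12 mm thick (board's y), top 60 mm above the table; axes as the board's. Take it by pinching across its 12 mm. From its +y side a slotted aluminium foot plate, 98 mm wide, top 24 mm above the table, runs to 169 mm from the wall's middle; on its -y side is the bare board (18 mm).
- fence_face (a point): Point at the foot of the upstand's -y face, middle of its length, at the board's top surface; axes as the board's. The canvas is to lie on the -y side of it.
- fence_pointer (a point): End of the white line on the small black pointer at the +x end of the upstand, 24 mm above the table, 66 mm in x from the upstand's middle; the line (4 mm wide) lies in the mid-plane of the upstand.
- mark_line (a point): Top centre of the red mark, a fixed red bar 24 mm (board's x) by 4 mm (board's y) by 4 mm on the scale strip; axes as the board's. It lies 40 to 80 mm from the +y end of the fence's travel: the fence always has to move to the board's -y. The pointer ends about 3 mm short of it in x; only y counts.
- knob (a joint): Turn of the wing knob, in rad, clockwise seen from above: 0 is loose, 1.35 is the stop (tight). Starts at 0 to 0.2; about 0.1 N m. One grasp can do the whole turn.
- knob_grip (a point): Middle of the orange wing, on the knob's vertical axis, 48 mm above the table; its x axis lies along the wing. The wing is a bar 50 mm long, 12 mm thick, from 31 to 57 mm above the table, over a black hub 26 mm across (top 41 mm above the table); it lies along the board's x at joint value 0.
- canvas_center (a point): Centre of the loose mini canvas, a rigid block 58 mm (its x) by 90 mm (its y) by 18 mm thick, 70 g, lying flat picture side (yellow with a blue bust) up; 9 mm above its underside. Its y axis is along its long side; either end may go to the fence.
- collar_grip (a point): Centre of the red grip (22 mm across along the box's y, 26 mm the other way, 30 mm long along the lever) at the top of the yellow locking collar, on the lever's axis 83 mm from the hinge while the collar is down; about 121 mm above the table at the start. Its z axis points up along the lever. Take it by pinching along the box's y (the hinge's direction).
- lever_hinge (a point): Point on the lever's axis, 45 mm above the table, middle of the fixed grey switch box (100 mm in its x, 80 mm in its y, 50 mm tall; steel gate pieces reach 73 mm above the table); axes as the box's. The lever turns about the box's y, starts leaning 0.4 rad to the box's -x (near side), is to end leaning 0.4 rad to its +x.
- lever (a joint): Turn of the lever in rad: 0 leaning to the box's -x (off), 0.8 leaning to its +x (on). Stays where it is left, but is blocked by the gate in both end places until the collar is pulled up.
- collar (a joint): Lift of the collar along the lever in m: 0 down (locked), 0.014 fully up. A spring pulls it down (1.4 N at the bottom, 3.1 N at the top); it must be up by at least 0.008 while the lever passes the gate, and springs down when let go at an end place.
- jar_red: Bystander: red paint jar, 52 mm across, 60 mm tall, standing; origin under its middle. To be left where it is.
- jar_blue: Bystander: blue paint jar, 52 mm across, 60 mm tall, standing; origin under its middle. To be left where it is.
- jar_green: Bystander: green paint jar, 52 mm across, 60 mm tall, standing; origin under its middle. To be left where it is.
- water_glass: Bystander: clear water cup, 68 mm across, 85 mm tall, standing; origin under its middle. To be left where it is.
- brush: Bystander: paint brush with a blue handle, 200 mm long, lying; origin under its middle. To be left where it is.
- paint_bottle: Bystander: yellow paint bottle with black cap, 52 mm across, 130 mm tall, standing; origin under its middle. To be left where it is.
Not all that is in view belongs to the job. Leave any green look-alike of the part that bears canvas_center alone. There is more than one size of the part that bears collar_grip; the job needs the larger.

How it is judged:
By the outcome, as a careful person would: the job done as asked, in the order asked, and still so for the second after the job is handed in, with the robot touching nothing.
It also fails if it takes over 72 s, if anything falls off the work surface, if the arm or the gripper's body presses on something with over 40 N, if the wrist force passes 120 N, or if a joint passes its speed limit or range.

ROBOT

A 6-joint arm with a two-finger parallel gripper is mounted at the origin on the work surface. World frame = base frame: x ahead of the robot, y to its left, z up, the work surface at z = 0. Lengths are in m, angles in degrees, forces in N, time in s.
With the tool pointing down it reaches from about 0.35 to 0.975 m from the base axis. Payload 17.4 kg.
Tool frame: the origin (TCP) lies at the very end of the fingers, on their centre line; the grasp point (between the pads) lies 19 mm behind it; z points along the fingers, y is the direction in which the jaws open and shut (so a half turn about z gives the same grasp; the last joint's range is limited). The gripper opens to 85 mm and grips with 20 to 120 N. Pads are 22 mm wide; open, the fingers measure 114 mm over their backs; the gripper's body (76 mm by 85 mm) begins 54 mm behind the grasp point. The pads swing forward as they close: fully open they stand 13 mm farther back than shut.
Start: joints at [-72.697, 6.646, 82.598, -0, 90.757, -2.166], TCP at [0.225, -0.636, 0.231] pointing down, gripper open.
Joint ranges: [-162.19, 162.19], [-47.58, 125.68], [4.15, 143.07], [-65.23, 245.23], [0.69, 171.88], [-170.13, 170.13]. Speed limits (degrees/s): [108.29, 108.29, 127.2, 180, 180, 180].

INTERFACE

Orientations are given as [roll, pitch, yaw] about the fixed x, y, z axes, in that order (R = Rz(yaw) Ry(pitch) Rx(roll)).
In Python, from workcell import status, cams, ticket gives the robot as it stands.
- The arm moves only by the tool jog_arm, never from a script. Its argument "targets" is a list of rows, each a list of 5 numbers: the closure, from 0 (fully open) to 1 (shut), then the shift along the tool's x, y, z in cm, then the turn about the tool's z in degrees. In form: [[fingers, x, y, z, spin], ...]. A call has exactly 8 rows; each row shifts and turns the commanded pose from where the row before left it, along the tool's axes as they then stand; what a row does not reach is not made up. A row lasts 1/10 s, in which the tool goes at most 50 mm and 8.59 degrees, less where a joint would pass 70% of its speed; a pose out of reach is approached as far as the arm can. A call is refused whole if a number of a shift passes 5 or a number of a turn 8.59, either way. A call with a gripper value outside its range is refused whole. The fingers move at their own pace and stop on an object; "force" is the grip in N (left out, the last holds). Time passes only in rows, so rows that do not move let the fingers close, or fill a call up. It gives the time, the measured TCP pose, the force and the opening at its end, in the units of the state.
- status.get_state(): the state, without advancing time (a new reading comes with each control period).
- cams.read_camera(name): name is "scene" or "top" or "wrist"; returns a dict with "color" (384x512x3 uint8, red, green, blue), "mtx" (3x3 intrinsics, pixels), "T" (4x4, takes a point from camera to world coordinates); the wrist camera has in their place "tool_from_camera" (4x4, takes a point from camera to tool coordinates, whose origin is the TCP and whose axes are the flange's). Camera axes: x right, y down, z forward; pixel columns grow to the right and rows downward; lengths in m; the calibration is good to about 2 mm. A picture is of the moment at which its call begins: read the wrist's pose just before it. There is no depth.
- ticket.finish_job(): hands the job in, once; it reports no verdict.
The state is a dict: "clock": time; "joints": joint angles; "qvel": joint speeds; "joint_efforts": joint torques, N m; "ee_pos": TCP position; "orientation": TCP orientation; "wrist_force": force on the tool from outside, world axes, zero at the start; "ft_torque": the same for the moment, N m; "width": opening from 0.0 (shut) to 1.0 (fully open).
Only numpy, scipy, OpenCV 4.12 (cv2) and the standard library are available. Lean on these libraries where they do the work, as an engineer would, in place of code of your own. Each camera call takes 0.05 s, during which the arm holds its last target. There are 200 camera calls.

## Working session

There is one attempt and no reset: what is moved stays moved. The work goes in short steps, Python scripts to look and compute and a tool call to move; the robot and the scene stay as the last step left them, time stands still between calls to the robot, and variables do not carry over. Pictures are saved under pics/ and viewed, about 8 in all and at most 12, crops included, and the job is handed in when it is done.

Besides the shell and the picture viewer there is one more tool, called after "Call:" by a JSON object that holds its "name" and its "arguments". jog_arm: Moves the arm, as the interface text tells. Its arguments: {"type":"object","properties":{"targets":{"type":"array","items":{"type":"array","items":{"type":"number"}}},"force":{"type":"number"}},"required":["targets"]}

```bash
mkdir -p pics; ls
python3 - <<'E'
from workcell import status,cams
import cv2,numpy as np
print(status.get_state())
for n in("scene","top"):
    c=cams.read_camera(n); np.savez(f"pics/{n}0.npz",**{k:c[k] for k in("color","mtx","T")})
    cv2.imwrite(f"pics/{n}0.png",cv2.resize(c["color"][:,:,::-1],(800,600),interpolation=cv2.INTER_CUBIC)); print(n,c["mtx"].tolist(),np.round(c["T"],3).tolist())
E
```

```text
pics
{'clock': 0.0, 'joints': array([-7.26978946e+01,  6.67394721e+00,  8.26381602e+01, -1.04621359e-04,
        9.07577962e+01, -2.16570406e+00]), 'qvel': array([-0.01469102, -0.07151463,  0.00511817,  0.07405683, -0.07912498,
        0.03289263]), 'joint_efforts': array([ 1.94628534e-03, -7.31987572e+01, -6.32492137e+01,  1.38142741e-05,
        6.27988949e-03,  1.63267586e-07]), 'ee_pos': array([ 0.22489065, -0.63620886,  0.23053811]), 'orientation': array([-1.79930142e+02, -2.53709352e-03,  1.94678066e+01]), 'wrist_force': array([-0.60859632,  0.27674729, -0.35887147]), 'ft_torque': array([ 0.0062733 , -0.02405571,  0.00740951]), 'width': 0.9977320144028602}
scene [[377.20895439163667, 0.0, 260.64075429931205], [0.0, 377.20895439163667, 190.5217465785839], [0.0, 0.0, 1.0]] [[-0.583, 0.568, -0.581, 1.191], [0.813, 0.407, -0.417, 0.466], [-0.0, -0.715, -0.699, 0.887], [0.0, 0.0, 0.0, 1.0]]
top [[462.43104729688895, 0.0, 254.06889098895638], [0.0, 462.43104729688895, 193.60284422791253], [0.0, 0.0, 1.0]] [[0.016, -0.995, 0.1, 0.357], [-1.0, -0.016, -0.005, -0.012], [0.007, -0.1, -0.995, 1.925], [0.0, 0.0, 0.0, 1.0]]
```

View pics/top0.png

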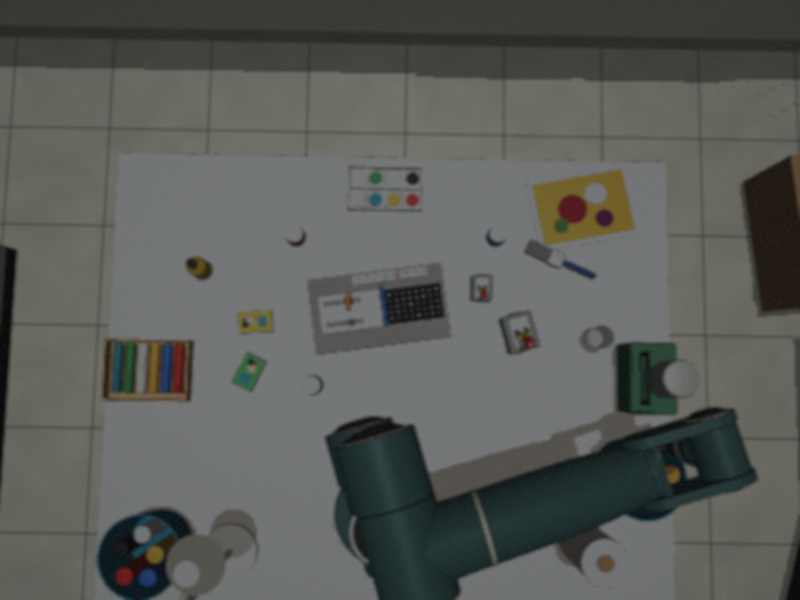

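View pics/scene0.png

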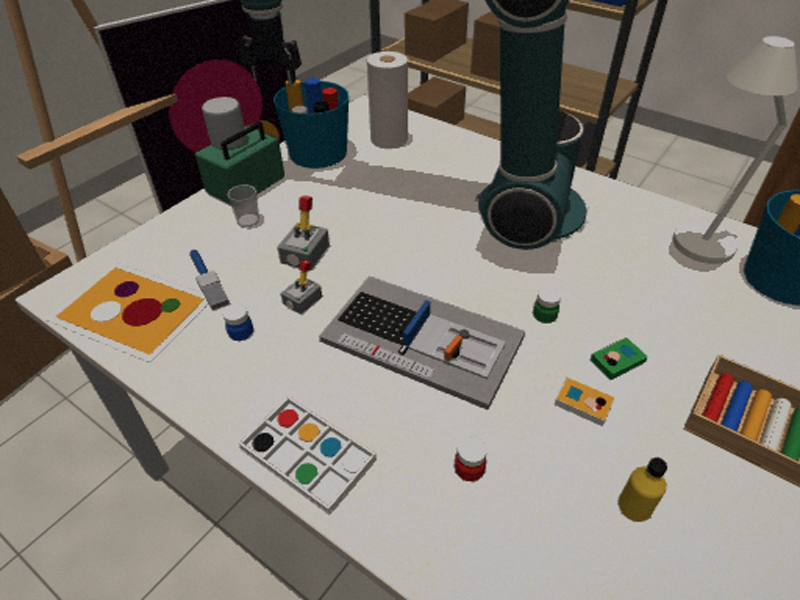

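The top view shows the board centred near (378,308), with the blue fence at (385,307), the orange knob at (348,299) and the yellow canvas at (255,321). The large switch box is at (519,332), with its red grip near (525,340). The scene view shows the larger box at (304,240), with its lever grip at (305,203). The red mark is at (375,350).

```bash
cat > h.py <<'E'
import numpy as np,cv2
from scipy.spatial.transform import Rotation as R
def load(n):
    d=np.load(f"pics/{n}.npz"); return d["color"],d["mtx"],d["T"]
def ray(px,K,T):
    p=np.atleast_2d(np.asarray(px,float)); d=np.c_[p,np.ones(len(p))]@np.linalg.inv(K).T@T[:3,:3].T
    return T[:3,3],d
def plane(px,K,T,z):
    o,d=ray(px,K,T); return o+d*((z-o[2])/d[:,2])[:,None]
def proj(P,K,T):
    q=(np.atleast_2d(P)-T[:3,3])@T[:3,:3]@K.T; return q[:,:2]/q[:,2:]
def blobs(img,lo,hi,roi=None,amin=6):
    h=cv2.cvtColor(img,cv2.COLOR_RGB2HSV); m=cv2.inRange(h,np.array(lo),np.array(hi))
    if roi: k=np.zeros_like(m); x0,y0,x1,y1=roi; k[y0:y1,x0:x1]=255; m&=k
    n,l,s,c=cv2.connectedComponentsWithStats(m)
    return [(s[i,4],c[i].round(1),cv2.minAreaRect(np.argwhere(l==i)[:,::-1].astype(np.float32))) for i in range(1,n) if s[i,4]>=amin]
def tri(a,b):
    (o1,d1),(o2,d2)=a,b; d1=d1[0];d2=d2[0]
    A=np.c_[d1,-d2]; s,t=np.linalg.lstsq(A,o2-o1,rcond=None)[0]
    p,q=o1+s*d1,o2+t*d2; return (p+q)/2,np.linalg.norm(p-q)
def wrist(name,view=None):
    from workcell import status,cams
    s=status.get_state(); c=cams.read_camera("wrist")
    T=np.eye(4); T[:3,:3]=R.from_euler("xyz",s["orientation"],degrees=True).as_matrix(); T[:3,3]=s["ee_pos"]
    T=T@c["tool_from_camera"]
    np.savez(f"pics/{name}.npz",color=c["color"],mtx=c["mtx"],T=T)
    cv2.imwrite(f"pics/{name}.png",cv2.resize(c["color"][:,:,::-1],(800,600),interpolation=cv2.INTER_CUBIC))
    return c["color"],c["mtx"],T
E
python3 - <<'E'
from h import *
from workcell import cams,status
c=cams.read_camera("wrist"); print("tfc",np.round(c["tool_from_camera"],3).tolist(),c["mtx"].tolist())
for n,red in(("top0",None),("scene0",None)):
    I,K,T=load(n)
    roi=(190,160,350,235) if n=="top0" else (170,110,400,280)
    for nm,lo,hi,z in(("blue",(105,120,40),(125,255,255),.06),("orange",(5,120,80),(18,255,255),.057),("red",(0,150,60),(4,255,255),.022),("red2",(172,150,60),(180,255,255),.022)):
        for a,cc,r in blobs(I,lo,hi,roi): print(n,nm,a,cc,[np.round(x,1) for x in r],plane(cc,K,T,z)[0].round(4))
I,K,T=load("top0"); s=.64
print("board",plane(np.array([[308,279],[442,264],[451,337],[317,354]])*s,K,T,.018).round(3).tolist())
print("canvas top",plane(np.array([[255,321]])*s,K,T,.018).round(3).tolist())
print("box",plane(np.array([[519,332],[481,288]])*s,K,T,.05).round(3).tolist())
I2,K2,T2=load("scene0")
g1=ray(np.array([[525,340]])*s,K,T);g2=ray(np.array([[305,203]])*s,K2,T2); print("grip",tri(g1,g2))
E
```

```text
tfc [[-0.0, -0.954, -0.301, 0.076], [1.0, 0.0, -0.001, -0.0], [0.001, -0.301, 0.954, -0.144], [0.0, 0.0, 0.0, 1.0]] [[313.87856297076155, 0.0, 253.7003239909505], [0.0, 313.87856297076155, 192.4636943681041], [0.0, 0.0, 1.0]]
top0 blue 54 [245.9 196.1] [array([245.9, 195.9]), array([22.2,  2.4]), np.float64(82.9)] [0.5338 0.0112 0.06  ]
top0 orange 18 [222.3 191.7] [array([222. , 191.5]), array([9., 2.]), np.float64(90.0)] [0.5505 0.1074 0.057 ]
top0 red 8 [309.5 187.5] [array([309.5, 187.5]), array([3., 1.]), np.float64(90.0)] [ 0.5775 -0.2512  0.022 ]
top0 red 13 [337.8 218.1] [array([338., 219.]), array([4., 4.]), np.float64(90.0)] [ 0.4526 -0.3683  0.022 ]
scene0 blue 179 [265.7 206.3] [array([265.9, 206.3]), array([ 7.5, 31.6]), np.float64(34.5)] [0.5508 0.0255 0.06  ]
scene0 orange 65 [289.7 220.2] [array([289.8, 220.3]), array([ 4.2, 14.8]), np.float64(45.0)] [0.5532 0.1126 0.057 ]
scene0 orange 350 [374.6 254.7] [array([374.6, 254.6]), array([33.4, 15.6]), np.float64(24.0)] [0.5241 0.3633 0.057 ]
scene0 orange 99 [197.1 275.4] [array([197., 275.]), array([ 8., 12.]), np.float
[... 175 characters left out ...]
array([194.4, 169.4]), array([6., 7.]), np.float64(18.4)] [ 0.5217 -0.2974  0.022 ]
scene0 red 7 [239.7 223.6] [array([239.7, 223.7]), array([0.8, 5.8]), np.float64(33.7)] [ 0.6253 -0.0173  0.022 ]
scene0 red 109 [183.7 267.1] [array([183.8, 267.1]), array([ 9.8, 12.1]), np.float64(63.4)] [ 0.8362 -0.0456  0.022 ]
scene0 red2 6 [383.2 260.2] [array([383.3, 260.3]), array([2.1, 1.4]), np.float64(45.0)] [0.4995 0.3857 0.022 ]
board [[0.608, 0.216, 0.018], [0.654, -0.14, 0.018], [0.46, -0.166, 0.018], [0.409, 0.186, 0.018]]
canvas top [[0.494, 0.352, 0.018]]
box [[0.474, -0.34, 0.05], [0.587, -0.241, 0.05]]
grip (array([ 0.44950826, -0.3419702 ,  0.1280624 ]), np.float64(0.0013252926412173581))
```

Call:
{"name": "jog_arm", "arguments": {"targets": [[0,3.5,-3.45,0,0],[0,3.5,-3.45,0,0],[0,3.5,-3.45,0,0],[0,3.5,-3.45,0,0],[0,3.5,-3.45,0,0],[0,3.5,-3.45,0,0],[0,3.5,-3.45,0,0],[0,3.5,-3.45,0,0]]}}

```text
clock: 0.95
ee_pos: [0.3973, -0.281, 0.2313]
orientation: [180.0, -0.0, 19.5]
wrist_force: [-0.3, 0.0, -0.5]
width: 0.996
```

Call:
{"name": "jog_arm", "arguments": {"targets": [[0,3.5,-3.45,0,0],[0,3.5,-3.45,0,0],[0,3.5,-3.45,0,0],[0,3.5,-3.45,0,0],[0,3.5,-3.45,0,0],[0,3.5,-3.45,0,0],[0,2,-2,0,6],[0,0,0,0,6]]}}

```text
clock: 1.75
ee_pos: [0.5389, 0.0109, 0.2307]
orientation: [-180.0, 0.0, 7.4]
wrist_force: [0.3, -0.7, -0.7]
width: 1.0
```

Run:
```python
from h import *
I,K,T=wrist("w1")
print(T.round(3).tolist())
for nm,lo,hi in(("blue",(105,120,30),(125,255,255)),("orange",(5,120,60),(20,255,255)),("red",(0,150,50),(4,255,255)),("red2",(172,150,50),(180,255,255))):
    for a,c,r in blobs(I,lo,hi,None,15): print(nm,a,c,[np.round(x,1) for x in r],plane(c,K,T,.06 if nm=="blue" else .057 if nm=="orange" else .022)[0].round(4))
```

```text
[[0.129, -0.945, -0.3, 0.615], [-0.992, -0.124, -0.038, 0.021], [-0.001, 0.302, -0.953, 0.375], [0.0, 0.0, 0.0, 1.0]]
blue 905 [248.2 170.8] [array([248.5, 172. ]), array([92.2, 10.6]), np.float64(88.1)] [0.5384 0.0168 0.06  ]
orange 512 [160.1 144.2] [array([160.1, 146.8]), array([13.2, 46.6]), np.float64(4.1)] [0.5535 0.1087 0.057 ]
red 21 [291.  89.] [array([291.,  89.]), array([20.,  0.]), np.float64(-90.0)] [ 0.6239 -0.0178  0.022 ]
```

View pics/w1.png

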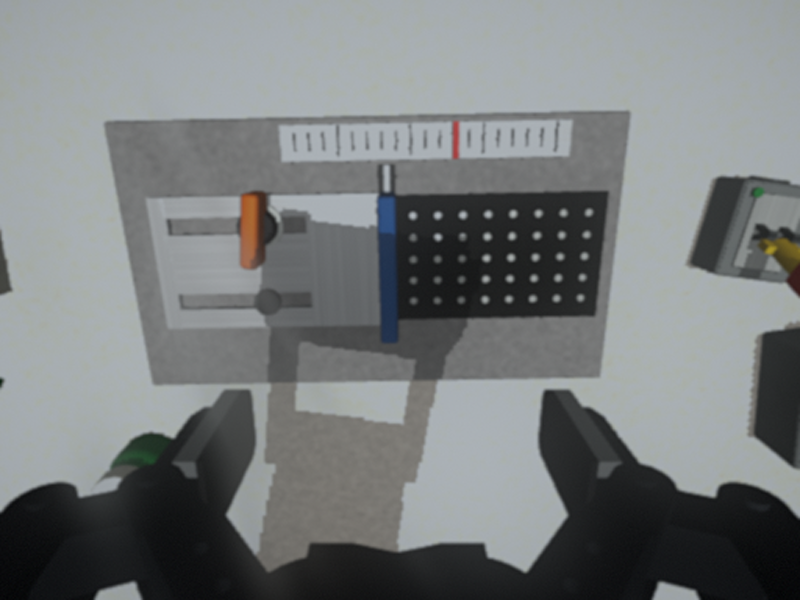

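The whole board is in view, with corners at (106,122), (629,111), (600,377) and (153,384). The pointer's white line is at (387,178) and the red mark at (456,140). The fence runs from (387,195) to (388,341), and the knob wing is at (254,230).

Run:
```python
from h import *
I,K,T=load("w1"); s=.64
C=plane(np.array([[106,122],[629,111],[600,377],[153,384]])*s,K,T,.018)
print(C.round(4).tolist(),[round(np.linalg.norm(C[i]-C[i-1]),4) for i in range(4)])
yd=(C[0]-C[1])+(C[3]-C[2]); yaw=np.degrees(np.arctan2(-yd[0],yd[1])); print("yaw",yaw)
o=C.mean(0); Rb=R.from_euler("z",yaw,degrees=True).as_matrix(); B=lambda p:((p-o)@Rb).round(4)
print("o",o)
# mark: red subpixel
h=cv2.cvtColor(I,cv2.COLOR_RGB2HSV); m=(((h[...,0]<8)|(h[...,0]>172))&(h[...,1]>110)); m[:70]=0;m[110:]=0;m[:,:270]=0;m[:,310:]=0
p=np.argwhere(m)[:,::-1]; print(len(p),p.mean(0),p.min(0),p.max(0)); mk=plane([p.mean(0)],K,T,.022); print("mark",mk,B(mk))
# pointer white line rows 105..120
g=I[...,:].min(2).astype(float)
for r in range(106,123,3): print(r,g[r,240:256].astype(int))
pt=plane([[387*s,113]],K,T,.024); print("ptr",pt,B(pt))
f=plane(np.array([[379,196],[396,196],[381,341],[397,341]])*s,K,T,.06); print("fence top",f.mean(0),B(f).tolist())
k=plane(np.array([[247,196],[249,266],[266,195],[265,265]])*s,K,T,.057);print("knob",k.mean(0),B(k).tolist())
```

```text
[[0.6041, 0.2202, 0.018], [0.6572, -0.1326, 0.018], [0.4603, -0.1636, 0.018], [0.4074, 0.1921, 0.018]] [np.float64(0.1988), np.float64(0.3567), np.float64(0.1993), np.float64(0.3596)]
yaw 8.510513038205314
o [0.53224591 0.02903507 0.018     ]
66 [291.04545455  89.34848485] [290  78] [292 100]
mark [[ 0.62358686 -0.01788149  0.022     ]] [[ 0.0834 -0.0599  0.004 ]]
106 [120 103  82  69  85 121 150 159 148 111  75  69  85 107 118 121]
109 [116  96  74  66  86 129 160 171 159 119  77  68  83 105 116 119]
112 [113  94  73  64  77 116 154 169 160 120  79  63  70  88 105 114]
115 [118 106  82  66  78 118 154 170 160 120  79  64  79 105 119 121]
118 [120 110  85  67  78 118 155 170 160 124  81  64  78 105 119 122]
121 [116 107  86  64  72 108 146 161 153 118  79  62  78 106 119 121]
ptr [[0.59339983 0.02494939 0.024     ]] [[ 0.0599 -0.0131  0.006 ]]
fence top [0.53506923 0.01611373 0.06      ] [[0.0502, -0.0085, 0.042], [0.05, -0.0192, 0.042], [-0.0482, -0.007, 0.042], [-0.0484, -0.018, 0.042]]
knob [0.55017067 0.10426781 0.057     ] [[0.0515, 0.0756, 0.039], [0.0058, 0.0793, 0.039], [0.0519, 0.0634, 0.039], [0.0063, 0.0686, 0.039]]
```

Call:
{"name": "jog_arm", "arguments": {"targets": [[0,-0.3,-0.6,3,-1.1],[0,0,0,4.5,0],[0,0,0,4.5,0],[0,0,0,4,0],[0,0,0,2.5,0],[0,0,0,1.4,0],[0,0,0,0,0],[1,0,0,0,0]], "force": 50}}

```text
clock: 2.6
ee_pos: [0.535, 0.0131, 0.0336]
orientation: [180.0, -0.1, 8.6]
wrist_force: [0.2, 0.4, 0.1]
width: 0.857
```

Call:
{"name": "jog_arm", "arguments": {"targets": [[1,0,0,0,0],[1,0,0,0,0],[1,0,0,0,0],[1,0,0,0,0],[1,0,0,0,0],[1,0,0,0,0],[1,0,0,0,0],[1,0,0,0,0]]}}

```text
clock: 3.4
ee_pos: [0.5346, 0.0136, 0.033]
orientation: [-180.0, -0.0, 8.6]
wrist_force: [-2.2, 1.5, 5.5]
width: 0.125
```

```bash
cat >> h.py <<'E'
def ptrmark(name):
    I,K,T=wrist(name); Rt=T[:3,:3]
    yv=R.from_euler("z",8.5,degrees=True).as_matrix()[:,1]
    h=cv2.cvtColor(I,cv2.COLOR_RGB2HSV); m=(((h[...,0]<8)|(h[...,0]>172))&(h[...,1]>110))
    n,l,s,c=cv2.connectedComponentsWithStats(m.astype(np.uint8))
    for i in range(1,n):
        if s[i,4]>40:
            w=plane([c[i]],K,T,.022)[0]; print("red",s[i],c[i].round(1),w.round(4),"by",round(float(w@yv),4))
    return I,K,T,yv
E
python3 - <<'E'
from h import *
from workcell import status
s=status.get_state();print(s["clock"],s["ee_pos"],s["wrist_force"],s["width"])
I,K,T,yv=ptrmark("w2")
print("tcp by",s["ee_pos"]@yv)
E
```

```text
3.4 [0.53463672 0.01355127 0.0329708 ] [-2.20873546  1.52250356  5.45126489] 0.12452501245512525
red [345  49  13  56 491] [350.9  76.1] [ 0.6243 -0.0183  0.022 ] by -0.1104
tcp by -0.06562191469969382
```

View pics/w2.png

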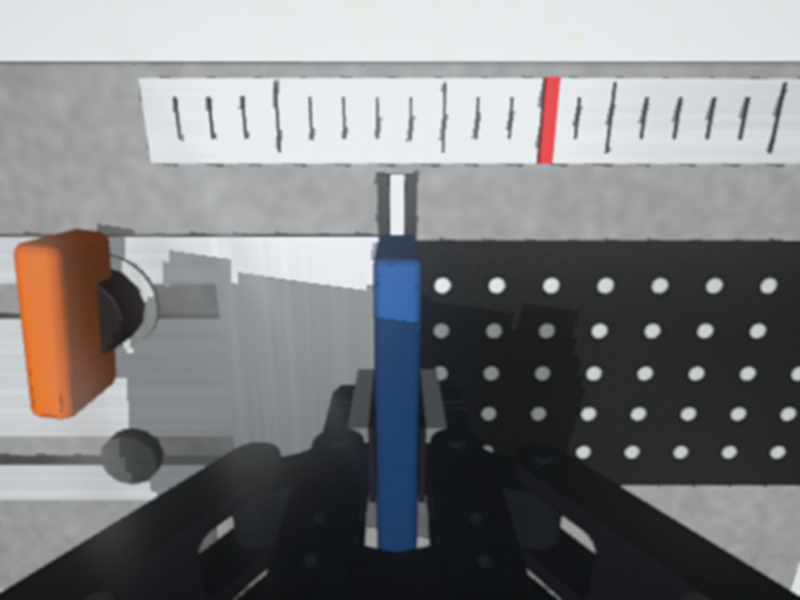

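The fence is gripped, the pointer's white line is at (397,205) and the red mark at (549,118). The mark is about 44 mm away along tool +y.

Call:
{"name": "jog_arm", "arguments": {"targets": [[1,0,0.4,0,0],[1,0,0.8,0,0],[1,0,0.9,0,0],[1,0,0.9,0,0],[1,0,0.8,0,0],[1,0,0.6,0,0],[1,0,0,0,0],[1,0,0,0,0]]}}

```text
clock: 4.25
ee_pos: [0.5413, -0.0307, 0.033]
orientation: [179.9, -0.0, 8.6]
wrist_force: [-1.4, -5.5, 5.0]
width: 0.132
```

Run:
```python
from h import *
from workcell import status
I,K,T,yv=ptrmark("w3")
s=status.get_state();print(s["ee_pos"],s["wrist_force"],"tcp by",s["ee_pos"]@yv)
g=I.min(2).astype(float)
for r in (118,124,130,136,142):
    print(r,g[r,235:275].astype(int))
for r in (60,80,100): print(r,I[r,235:275,1])
```

```text
red [250  49   8  55 401] [253.8  75.6] [ 0.6245 -0.0182  0.022 ] by -0.1103
[ 0.54130379 -0.03072976  0.03296722] [-0.97240379 -5.93372031  5.78198493] tcp by -0.1104020140414394
118 [167 169 169 169 162 135 109  97  94  95  96  95  93  99 146 212 233 234
 233 233 233 234 228 178 122  95  94  95  94  94  98 117 144 159 162 164
 166 167 167 165]
124 [164 166 167 166 154 130 107  95  93  94  93  93  86  88 143 211 233 233
 233 232 233 235 228 177 118  93  92  93  92  92  92 102 125 148 159 162
 163 164 165 165]
130 [167 166 166 166 167 160 138 108  93  90  91  91  89  99 153 214 233 233
 232 232 233 234 227 169 105  84  88  90  90  88  91 113 145 160 164 164
 162 163 162 162]
136 [170 169 169 167 169 163 139 107  91  88  89  88  86  99 152 214 233 233
 232 232 233 234 227 169 108  86  86  87  86  87  95 121 146 157 158 159
 158 158 160 159]
142 [167 167 169 171 170 160 128  98  87  86  87  86  85  94 150 212 233 233
 232 232 232 234 227 175 114  85  83  85  85  84  93 122 151 161 162 161
 160 160 161 162]
60 [237 237 237 237 237 237 237 237 237 237 237 238 233 200 153 121 102 101
 101 101 100  99 121 178 227 237 238 237 237 237 237 237 237 237 237 237
 237 237 237 237]
80 [238 238 237 237 237 237 237 237 237 237 237 238 239 236 210 151 109 100
 101 102 100 101 120 177 228 238 238 238 237 237 237 237 237 238 238 234
 209 154 119 154]
100 [237 237 237 238 237 238 237 237 237 238 237 238 238 237 216 156 108  96
  98  98  97  97 111 165 225 238 238 238 237 237 237 237 238 237 237 237
 237 238 237 237]
```

Call:
{"name": "jog_arm", "arguments": {"targets": [[0,0,0,0,0],[0,0,0,0,0],[0,0,0,0,0],[0,0,0,0,0],[0,0,0,-1,0],[0,0,0,-4,0],[0,0,0,-3,0],[0,0,0,0,0]]}}

```text
clock: 5.1
ee_pos: [0.5428, -0.0303, 0.1177]
orientation: [179.9, -0.4, 8.6]
wrist_force: [-0.1, -0.3, -1.1]
width: 0.997
```

Run:
```python
from h import *
from workcell import status
I,K,T,yv=ptrmark("w4")
s=status.get_state();print(s["ee_pos"],s["width"],"tcp by",s["ee_pos"]@yv)
q=proj([[.5413+.066*.989,-.0307+.066*.148,.024]],K,T)[0];print(q)
g=I.min(2).astype(int);r=int(q[1])
for d in(4,8,12): print(r+d,g[r+d,238:270])
```

```text
red [252  69   5  35 140] [253.7  85.6] [ 0.6242 -0.018   0.022 ] by -0.11
[ 0.54199649 -0.0302187   0.11513116] 1.0024575680113248 tcp by -0.1099989541601168
[254.08111635 111.20369613]
115 [133 132 132 132 133 136 130 108  85  75  74  69  80 126 172 190 194 194
 179 134  87  71  72  81 102 120 129 131 132 133 133 133]
119 [136 136 134 133 132 132 128 118  96  77  73  68  81 127 172 190 193 188
 163 114  76  69  71  78  96 118 128 131 131 131 131 130]
123 [136 138 138 137 136 136 134 127 100  76  70  70  89 133 174 190 193 186
 159 114  79  70  71  81 105 122 128 128 128 127 127 128]
```

Call:
{"name": "jog_arm", "arguments": {"targets": [[0,0.95,-4.55,0,0],[0,0.95,-4.6,0,0],[0,0.9,-4.6,0,0],[0,0,0,0,-8.35],[0,0,0,0,-8.35],[0,0,0,0,-8.35],[0,0,0,0,-8.35],[0,0,0,0,-8.35]]}}

```text
clock: 5.95
ee_pos: [0.5477, 0.11, 0.1114]
orientation: [-179.9, 0.1, 50.7]
wrist_force: [0.0, -0.5, -0.2]
width: 1.002
```

Call:
{"name": "jog_arm", "arguments": {"targets": [[0,0,0,0,-8.35],[0,0,0,0,-8.35],[0,0,0,0,-8.35],[0,0,0,0,-8.35],[0,0,0,0,-8.35],[0,0,0,0,-8.35],[0,0,0,0,-8.35],[0,0,0,0,-8.35]]}}

```text
clock: 6.75
ee_pos: [0.5477, 0.1099, 0.1114]
orientation: [-179.9, -0.0, 117.5]
wrist_force: [0.5, -0.5, 0.8]
width: 1.006
```

Call:
{"name": "jog_arm", "arguments": {"targets": [[0,0,0,0,-8.35],[0,0,0,0,-8.35],[0,0,0,0,-8.35],[0,0,0,0,-8.35],[0,0,0,0,-8.35],[0,0,0,0,-8.35],[0,0,0,0,-8.35],[0,0,0,0,-8.35]]}}

```text
clock: 7.55
ee_pos: [0.5477, 0.1099, 0.1114]
orientation: [-180.0, -0.1, -175.7]
wrist_force: [-0.0, 0.4, -0.4]
width: 0.999
```

Run:
```python
from h import *
from workcell import status
I,K,T=wrist("w5")
s=status.get_state();print(s["ee_pos"],s["orientation"],s["joints"].round(1))
for a,c,r in blobs(I,(5,120,60),(20,255,255),None,100): print(a,c,r)
```

```text
[0.54771296 0.10995052 0.11141768] [-1.79994702e+02 -8.03300340e-02 -1.75172581e+02] [  8.7  -4.5 105.2   0.   79.4 -86.1]
1186 [253.5 209.4] ((253.60305786132812, 209.6446075439453), (17.473054885864258, 73.33136749267578), 3.1798300743103027)
```

View pics/w5.png

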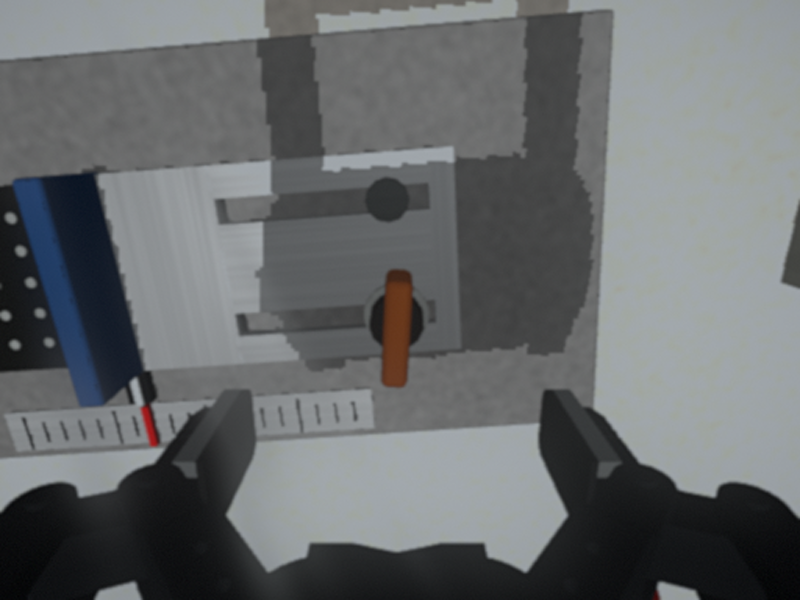

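The wing is seen from above at (396,328), nearly along the image's vertical and centred between the fingers. The pointer and red mark are still in line at (140,400).

Run:
```python
from h import *
I,K,T=load("w5"); s=.64
P=plane(np.array([[388,275],[411,275],[383,383],[408,383]])*s,K,T,.057)
p=P.mean(0); d=(P[0]+P[1]-P[2]-P[3]); print(P.round(4).tolist(),p,"wing yaw",np.degrees(np.arctan2(d[1],d[0])), np.linalg.norm(d)/2)
```

```text
[[0.5217, 0.1046, 0.057], [0.521, 0.1141, 0.057], [0.5716, 0.1058, 0.057], [0.5708, 0.1169, 0.057]] [0.54627306 0.11036054 0.057     ] wing yaw -177.69093872045468 0.04985417057953929
```

Call:
{"name": "jog_arm", "arguments": {"targets": [[0,0,0,3,2],[0,0,0,2.5,0],[0,0,0,1.3,0],[0,0,0,0,0],[1,0,0,0,0],[1,0,0,0,0],[1,0,0,0,0],[1,0,0,0,0]], "force": 60}}

```text
clock: 8.4
ee_pos: [0.5485, 0.1101, 0.0451]
orientation: [180.0, 0.1, -178.1]
wrist_force: [-0.8, -0.7, 0.4]
width: 0.332
```

Call:
{"name": "jog_arm", "arguments": {"targets": [[1,0,0,0,0],[1,0,0,0,0],[1,0,0,0,0],[1,0,0,0,0],[1,0,0,0,3],[1,0,0,0,6],[1,0,0,0,6],[1,0,0,0,6]]}}

```text
clock: 9.2
ee_pos: [0.5484, 0.1102, 0.0449]
orientation: [180.0, 0.0, 160.7]
wrist_force: [-0.4, 2.1, 5.3]
width: 0.122
```

Run:
```python
from workcell import status
s=status.get_state()
for k in("clock","ee_pos","orientation","wrist_force","ft_torque","width"):print(k,s[k])
```

```text
clock 9.2
ee_pos [0.54840571 0.11019078 0.04490962]
orientation [1.79962314e+02 2.86607079e-02 1.60675186e+02]
wrist_force [-0.38991971  2.13368138  5.3072353 ]
ft_torque [0.36257337 0.1517562  0.1207957 ]
width 0.1219803725647355
```

Call:
{"name": "jog_arm", "arguments": {"targets": [[1,0,0,0,6],[1,0,0,0,6],[1,0,0,0,6],[1,0,0,0,6],[1,0,0,0,6],[1,0,0,0,6],[1,0,0,0,6],[1,0,0,0,4]]}}

```text
clock: 10.0
ee_pos: [0.549, 0.1108, 0.045]
orientation: [179.8, -0.0, 114.7]
wrist_force: [5.1, 6.1, 1.0]
width: 0.12
```

Run:
```python
from workcell import status
s=status.get_state()
for k in("clock","ee_pos","orientation","wrist_force","ft_torque","width"):print(k,s[k])
```

```text
clock 10.0
ee_pos [0.54896373 0.11082548 0.04498269]
orientation [ 1.79839939e+02 -3.39089762e-02  1.14689921e+02]
wrist_force [5.06496147 6.1121405  1.03828327]
ft_torque [ 1.23195805 -0.9558566   0.20317807]
width 0.12027438325243521
```

Call:
{"name": "jog_arm", "arguments": {"targets": [[1,0,0,0,2],[1,0,0,0,2],[1,0,0,0,2],[1,0,0,0,0],[1,0,0,0,0],[1,0,0,0,0],[1,0,0,0,0],[1,0,0,0,0]]}}

```text
clock: 10.8
ee_pos: [0.549, 0.1108, 0.045]
orientation: [179.8, -0.0, 109.0]
wrist_force: [5.2, 6.5, 0.5]
width: 0.118
```

Run:
```python
from workcell import status
s=status.get_state()
for k in("clock","ee_pos","orientation","wrist_force","ft_torque","width"):print(k,s[k])
```

```text
clock 10.8
ee_pos [0.54901941 0.11081851 0.04498332]
orientation [ 1.79840440e+02 -3.48724652e-02  1.08977914e+02]
wrist_force [5.15257098 6.4512085  0.54836905]
ft_torque [ 1.15891789 -0.98656372  0.96997243]
width 0.11830629452365407
```

Call:
{"name": "jog_arm", "arguments": {"targets": [[0,0,0,0,0],[0,0,0,0,0],[0,0,0,0,0],[0,0,0,0,0],[0,0,0,-3,0],[0,0,0,-4.5,0],[0,0,0,-4.5,0],[0,4,0.5,-2,0]]}}

```text
clock: 11.6
ee_pos: [0.5414, 0.1475, 0.1889]
orientation: [179.7, 0.1, 108.7]
wrist_force: [1.1, 0.8, 0.6]
width: 1.001
```

Call:
{"name": "jog_arm", "arguments": {"targets": [[0,4.7,0.5,0,0],[0,4.7,0.5,0,0],[0,4.7,0.5,0,0],[0,4.7,0.5,0,0],[0,2,0.2,0,0],[0,0,0,0,0],[0,0,0,0,0],[0,0,0,0,0]]}}

```text
clock: 12.4
ee_pos: [0.4936, 0.3526, 0.1843]
orientation: [-180.0, 0.0, 108.9]
wrist_force: [0.1, -0.3, 0.0]
width: 1.002
```

Run:
```python
from h import *
from workcell import status
I,K,T=wrist("w6")
s=status.get_state();print(s["ee_pos"],s["orientation"],s["joints"].round(1))
h=cv2.cvtColor(I,cv2.COLOR_RGB2HSV)
for a,c,r in blobs(I,(10,80,60),(30,255,255),None,300): print(a,c,r)
```

```text
[0.49364877 0.35241279 0.184374  ] [1.79995424e+02 8.11842168e-03 1.08853547e+02] [33.1 -0.9 94.8 -0.  86.1 14.3]
3206 [486.8  64.3] ((484.5, 63.0), (72.0, 53.0), 90.0)
3868 [254.1 166.2] ((254.20590209960938, 167.67648315429688), (57.48093795776367, 86.10013580322266), 14.03624439239502)
```

View pics/w6.png

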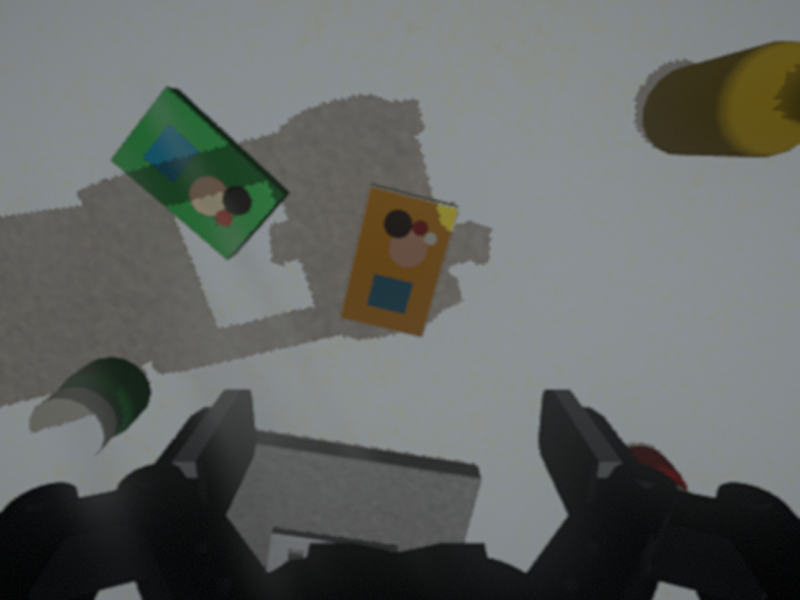

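The yellow canvas has corners at (372,186), (458,207), (422,335) and (342,317). The green look-alike is clear on the left.

Run:
```python
from h import *
I,K,T=load("w6"); s=.64
P=plane(np.array([[372,187],[457,208],[422,335],[342,317]])*s,K,T,.018)
print([round(np.linalg.norm(P[i]-P[i-1]),4) for i in range(4)])
c=P.mean(0); d=(P[0]+P[1]-P[2]-P[3]); a=np.degrees(np.arctan2(d[1],d[0])); print(c,"long axis yaw",a)
y=np.radians(a); dl=c-np.array([.4936,.3526,.018]); print("spin",108.9-a,"after-spin tool x,y",dl@[np.cos(y),np.sin(y),0],dl@[np.sin(y),-np.cos(y),0])
```

```text
[np.float64(0.0878), np.float64(0.0545), np.float64(0.0876), np.float64(0.0553)]
[0.49247054 0.35653221 0.018     ] long axis yaw 95.03769841090508
spin 13.862301589094926 after-spin tool x,y 0.004016195181392369 -0.0007798055468671822
```

Call:
{"name": "jog_arm", "arguments": {"targets": [[0,0,0,2,7],[0,0,0,4,6.9],[0,0.4,-0.1,4.5,0],[0,0,0,4,0],[0,0,0,2.5,0],[0,0,0,1.2,0],[0,0,0,0,0],[0,0,0,0,0]], "force": 30}}

```text
clock: 13.25
ee_pos: [0.4928, 0.3573, 0.0038]
orientation: [179.9, -0.0, 95.0]
wrist_force: [0.1, -0.8, 1.6]
width: 1.0
```

Call:
{"name": "jog_arm", "arguments": {"targets": [[1,0,0,0,0],[1,0,0,0,0],[1,0,0,0,0],[1,0,0,0,0],[1,0,0,0,0],[1,0,0,0,0],[1,0,0,0,0],[1,0,0,0,0]]}}

```text
clock: 14.05
ee_pos: [0.4926, 0.3576, 0.0038]
orientation: [179.9, -0.0, 95.0]
wrist_force: [-0.6, -2.5, 7.2]
width: 0.661
```

Call:
{"name": "jog_arm", "arguments": {"targets": [[1,0,0,-1,0],[1,0,0,-3,0],[1,0,0,-4,0],[1,0,0,-3,0],[1,0,0,-1,0],[1,0,0,0,0],[1,0,0,0,0],[1,0,0,0,0]]}}

```text
clock: 14.85
ee_pos: [0.4913, 0.3569, 0.1205]
orientation: [-179.9, 0.1, 95.0]
wrist_force: [-0.1, -0.4, -0.4]
width: 0.669
```

Run:
```python
from h import *
from workcell import status
I,K,T=wrist("w7")
s=status.get_state();print(s["ee_pos"],s["orientation"],s["joints"].round(1),s["width"])
```

```text
[0.49142704 0.35689143 0.12062539] [-1.79879402e+02  6.34469609e-02  9.50162569e+01] [33.6  1.3 98.6  0.  80.2 28.6] 0.6657294426001105
```

View pics/w7.png

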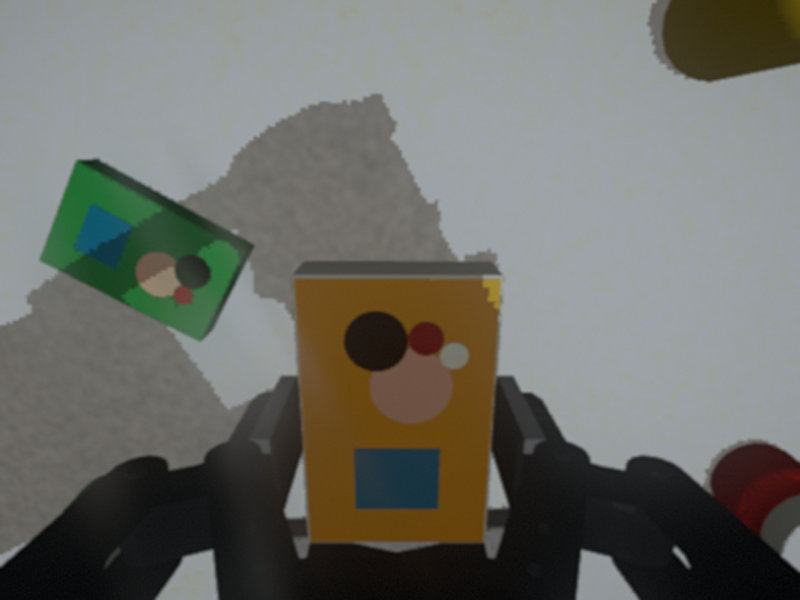

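The canvas is held level: the front top edge is at row 277 from x=295 to 500, and the back edge is at row 543 from x=308 to 485.

Run:
```python
from h import *
I,K,T=load("w7"); s=.64
P=plane(np.array([[295,277],[500,277],[485,543],[308,543]])*s,K,T,.1206+.0142)
print([round(np.linalg.norm(P[i]-P[i-1]),4) for i in range(4)])
y=np.radians(95.0); tx=np.array([np.cos(y),np.sin(y),0]);ty=np.array([np.sin(y),-np.cos(y),0])
e=np.array([.4914,.3569,.1206]); print([( (p-e)@tx,(p-e)@ty) for p in P]); c=P.mean(0)-e; cx,cy=c@tx,c@ty
y=np.radians(98.5); bx=np.array([np.cos(y),np.sin(y)]);by=np.array([np.sin(y),-np.cos(y)])
tgt=np.array([.5494,-.0811])-cx*bx-cy*by; d=tgt-e[:2]; print("c",cx,cy,"tcp tgt",tgt,"shift",d@bx,d@by)
```

```text
[np.float64(0.0902), np.float64(0.0559), np.float64(0.0901), np.float64(0.0581)]
[(np.float64(0.042823684104626204), np.float64(-0.028342173433036046)), (np.float64(0.04288663742431554), np.float64(0.02758288966264519)), (np.float64(-0.04720929880129216), np.float64(0.0284252264653828)), (np.float64(-0.047391158190812584), np.float64(-0.029656351374520683))]
c -0.002222533865790774 -0.0004976021698822299 tcp tgt [ 0.54956363 -0.07882833] shift -0.4395393601322462 -0.006879999829896047
```

Call:
{"name": "jog_arm", "arguments": {"targets": [[1,0,0,0,-3.5],[1,-3,-0.7,0,0],[1,-4.8,0,0,0],[1,-4.8,0,0,0],[1,-4.8,0,0,0],[1,-4.8,0,0,0],[1,-4.8,0,0,0],[1,-4.8,0,0,0]]}}

```text
clock: 15.7
ee_pos: [0.5317, 0.0398, 0.1214]
orientation: [-179.9, -0.0, 98.5]
wrist_force: [1.5, -0.0, -0.4]
width: 0.672
```

Call:
{"name": "jog_arm", "arguments": {"targets": [[1,-4.8,0,0,0],[1,-4.8,0,0,0],[1,-3.2,0,0,0],[1,0,0,3,0],[1,0,0,4,0],[1,0,0,2,0],[1,0,0,0,0],[1,0,0,0,0]]}}

```text
clock: 16.5
ee_pos: [0.5511, -0.0848, 0.0324]
orientation: [-180.0, -0.0, 98.5]
wrist_force: [0.3, 0.4, -0.1]
width: 0.669
```

Run:
```python
from h import *
from workcell import status
s=status.get_state();print(s["ee_pos"],s["orientation"],s["width"],s["wrist_force"])
y=np.radians(98.5); bx=np.array([np.cos(y),np.sin(y)]);by=np.array([np.sin(y),-np.cos(y)])
d=np.array([.5496,-.0788])-s["ee_pos"][:2]; print("remain",d@bx,d@by)
```

```text
[ 0.5510827  -0.08482131  0.03240653] [-1.79959380e+02 -1.47805519e-02  9.85263315e+01] 0.6688348774136575 [ 0.27066672  0.38270888 -0.05935141]
remain 0.006174324747597816 -0.0005764114353563089
```

Call:
{"name": "jog_arm", "arguments": {"targets": [[1,0,0,0.5,0],[1,0,0,0.3,0],[1,0.2,-0.05,0,0],[1,0.2,0,0,0],[1,0.1,0,0,0],[1,0.1,0,0,0],[1,0,0,0,0],[1,0,0,0,0]]}}

```text
clock: 17.3
ee_pos: [0.5499, -0.0792, 0.0245]
orientation: [180.0, 0.0, 98.5]
wrist_force: [1.1, -5.0, 1.2]
width: 0.669
```

Call:
{"name": "jog_arm", "arguments": {"targets": [[1,0.1,0,0,0],[1,0,0,0,0],[1,0,0,0,0],[1,0,0,0,0],[1,0,0,0,0],[1,0,0,0,0],[1,0,0,0,0],[1,0,0,0,0]]}}

```text
clock: 18.1
ee_pos: [0.5497, -0.0781, 0.0245]
orientation: [180.0, 0.0, 98.5]
wrist_force: [1.2, -3.4, 1.8]
width: 0.663
```

Call:
{"name": "jog_arm", "arguments": {"targets": [[1,0,0,0.1,0],[1,0,0,0,0],[1,0,0,0,0],[1,0,0,0.1,0],[1,0,0,0,0],[1,0,0,0,0],[1,0,0,0,0],[1,0,0,0,0]]}}

```text
clock: 18.9
ee_pos: [0.5496, -0.078, 0.0222]
orientation: [180.0, -0.0, 98.5]
wrist_force: [2.0, -4.4, 0.1]
width: 0.667
```

Call:
{"name": "jog_arm", "arguments": {"targets": [[1,0,0,0.1,0],[1,0,0,0,0],[1,0,0,0,0],[1,0,0,0,0],[1,0,0,0,0],[1,0,0,0,0],[1,0,0,0,0],[1,0,0,0,0]]}}

```text
clock: 19.7
ee_pos: [0.5496, -0.078, 0.0219]
orientation: [180.0, 0.0, 98.5]
wrist_force: [-3.4, -3.6, 10.9]
width: 0.668
```

Call:
{"name": "jog_arm", "arguments": {"targets": [[0,0,0,0,0],[0,0,0,0,0],[0,0,0,0,0],[0,0,0,0,0],[0,0,0,-1,0],[0,0,0,-4,0],[0,-2,0,-4.5,0],[0,-4,0,-2,0]]}}

```text
clock: 20.5
ee_pos: [0.5596, -0.1368, 0.1417]
orientation: [179.7, 0.1, 98.7]
wrist_force: [0.5, -0.2, 0.7]
width: 0.998
```

Call:
{"name": "jog_arm", "arguments": {"targets": [[0,-4,0,-2,0],[0,-2,0,0,0],[0,0,0,0,0],[0,0,0,0,0],[0,0,0,0,0],[0,0,0,0,0],[0,0,0,0,0],[0,0,0,0,0]]}}

```text
clock: 21.3
ee_pos: [0.5673, -0.1963, 0.1563]
orientation: [-180.0, -0.0, 98.5]
wrist_force: [-0.4, -0.2, 0.6]
width: 1.002
```

Run:
```python
from h import *
from workcell import status
I,K,T=wrist("w8")
s=status.get_state();print(s["ee_pos"],s["orientation"],s["joints"].round(1),s["width"])
```

```text
[ 0.56735943 -0.19633473  0.15629172] [-1.79998185e+02 -1.48168975e-03  9.85465831e+01] [-21.5  -0.9  97.4   0.   83.5 -30.1] 0.9986882332685434
```

View pics/w8.png

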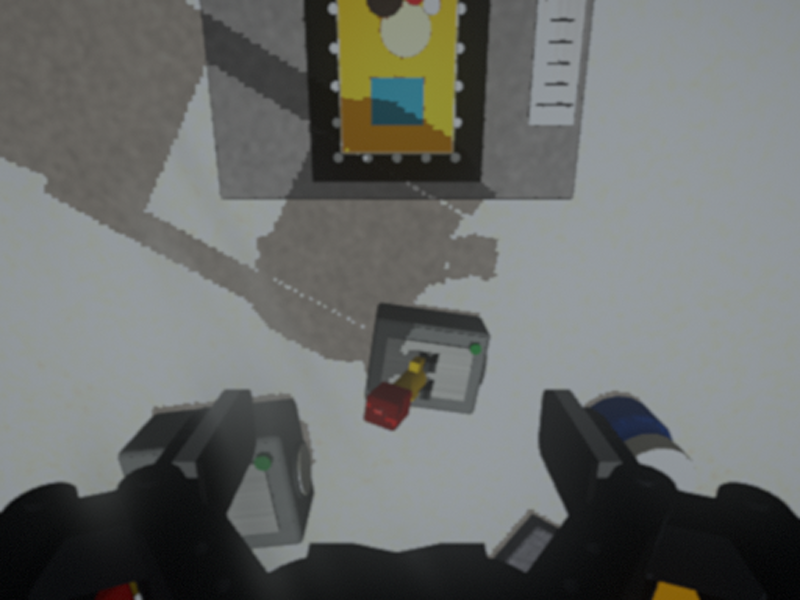

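The canvas lies on the pad looking square; its bottom edge is at row 152 from x=340 to 456, though the fence end is out of frame. The large switch box is at lower left, partly behind the finger.

Call:
{"name": "jog_arm", "arguments": {"targets": [[0,0,0,-4.8,0],[0,0,0,-4.8,0],[0,-3.1,-3.4,0,0],[0,-3.1,-3.4,0,0],[0,-3.1,-3.4,0,0],[0,-3.2,-3.5,0,0],[0,0,0,0,8.55],[0,0,0,0,8.55]]}}

```text
clock: 22.15
ee_pos: [0.4494, -0.3417, 0.2524]
orientation: [180.0, 0.0, 81.0]
wrist_force: [-0.4, 0.2, 0.3]
width: 1.001
```

Call:
{"name": "jog_arm", "arguments": {"targets": [[0,0,0,0,8.55],[0,0,0,0,8.55],[0,0,0,0,8.55],[0,0,0,0,8.55],[0,0,0,0,8.55],[0,0,0,0,8.55],[0,0,0,0,8.55],[0,0,0,0,8.55]]}}

```text
clock: 22.95
ee_pos: [0.4504, -0.3405, 0.2523]
orientation: [-180.0, -0.0, 12.7]
wrist_force: [-0.5, 0.9, 0.2]
width: 0.998
```

Run:
```python
from h import *
from workcell import status
I,K,T=wrist("w9")
s=status.get_state();print(s["ee_pos"],s["orientation"],s["joints"].round(1),s["width"])
```

```text
[ 0.45039978 -0.34051319  0.25234489] [ 1.79997571e+02 -9.53957112e-04  1.20927770e+01] [-39.7  -7.4  94.7  -0.   92.8  38.2] 0.9959136633078725
```

View pics/w9.png

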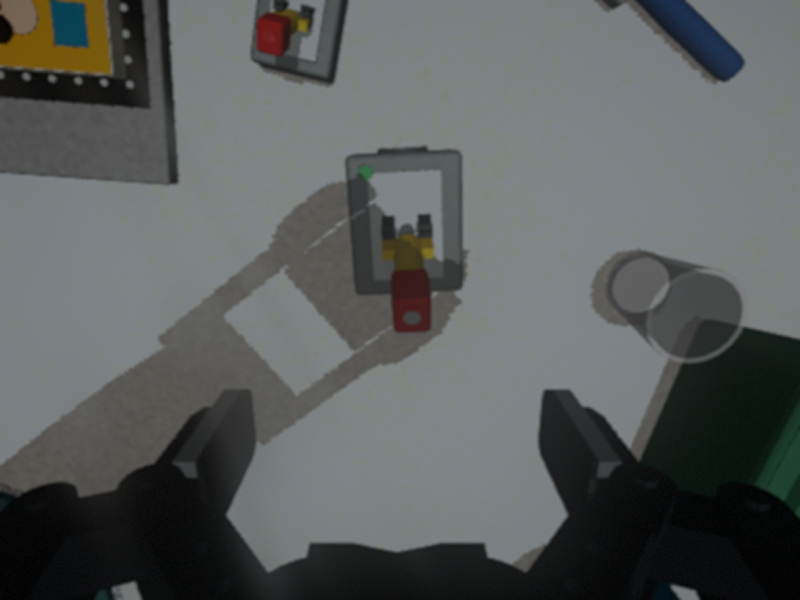

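The large box's top corners are at (347,157), (461,151), (464,288) and (356,294). The red grip spans roughly (411,270) to (411,331), with its end disc at (411,317).

Run:
```python
from h import *
I,K,T=load("w9"); s=.64
P=plane(np.array([[347,157],[461,151],[464,288],[356,294]])*s,K,T,.05)
print(P.round(4).tolist(),[round(np.linalg.norm(P[i]-P[i-1]),4) for i in range(4)])
c=P.mean(0); d=P[0]+P[1]-P[2]-P[3]; a=np.degrees(np.arctan2(d[1],d[0]));print("c",c,"yaw",a)
bx=np.array([np.cos(np.radians(a)),np.sin(np.radians(a)),0]);by=np.array([-bx[1],bx[0],0])
h=np.r_[c[:2],.045]
g=h+.083*(-np.sin(.4)*bx+np.cos(.4)*np.array([0,0,1])); e=h+.098*(-np.sin(.4)*bx+np.cos(.4)*np.array([0,0,1]))
print("grip pred",g,"top",e,proj([g,e],K,T)/s)
em=plane([[411*s,317*s]],K,T,e[2])[0]; print("end meas",em,"err in box",(em-e)@bx,(em-e)@by)
t=np.array([.4504,-.3405,.2523]); print("grip-tcp along yaw",(g-t)@bx,(g-t)@-by)
```

```text
[[0.5104, -0.2923, 0.05], [0.5311, -0.3667, 0.05], [0.4386, -0.3937, 0.05], [0.4167, -0.3172, 0.05]] [np.float64(0.097), np.float64(0.0772), np.float64(0.0964), np.float64(0.0796)]
c [ 0.47421632 -0.34247037  0.05      ] yaw 15.54933772887914
grip pred [ 0.44307757 -0.3511348   0.12144806] top [ 0.43745009 -0.35270066  0.13526398] [[411.84031398 299.18058539]
 [412.97861796 316.36469276]]
end meas [ 0.43683561 -0.35169913  0.13526398] err in box -0.0003235168159926041 0.0011295928926155657
grip-tcp along yaw -0.009905274792119246 0.008282653900959929
```

Call:
{"name": "jog_arm", "arguments": {"targets": [[0,0,0,0,-2.5],[0,-1,0.8,3,0],[0,0,0,4,0],[0,0,0,4,0],[0,0,0,2.5,0],[0,0,0,1.5,0],[0,0,0,0,0],[0,0,0,0,0]], "force": 50}}

```text
clock: 23.8
ee_pos: [0.4433, -0.3513, 0.1036]
orientation: [179.9, -0.0, 15.6]
wrist_force: [-0.4, -0.4, 0.1]
width: 1.001
```

Run:
```python
from h import *
from workcell import status
I,K,T=wrist("w10")
s=status.get_state();print(s["ee_pos"],s["orientation"],s["wrist_force"])
for lo,hi in(((0,130,40),(8,255,255)),((172,130,40),(180,255,255))):
  for a,c,r in blobs(I,lo,hi,None,100): print(a,c,r)
print("pred",proj([[.4431,-.3511,.1214],[.4375,-.3527,.1353]],K,T))
```

```text
[ 0.4434902  -0.35146937  0.10407843] [ 1.79900946e+02 -6.66691910e-02  1.55653851e+01] [ 0.65680922 -0.16625246  1.02674869]
3143 [253.7 265.2] ((252.5, 271.0), (82.0, 49.0), 90.0)
pred [[253.54443452 268.97836406]
 [253.62745156 298.83353639]]
```

Call:
{"name": "jog_arm", "arguments": {"targets": [[1,0,0,0,0],[1,0,0,0,0],[1,0,0,0,0],[1,0,0,0,0],[1,0,0,0,0],[1,0,0,0,0],[1,0,0,0,0],[1,0,0,0,0]]}}

```text
clock: 24.65
ee_pos: [0.4429, -0.3509, 0.1026]
orientation: [-180.0, -0.0, 15.5]
wrist_force: [-2.0, 4.0, 5.7]
width: 0.248
```

Call:
{"name": "jog_arm", "arguments": {"targets": [[1,-0.1,0,-0.24,0],[1,-0.1,0,-0.24,0],[1,-0.1,0,-0.24,0],[1,-0.1,0,-0.24,0],[1,-0.1,0,-0.24,0],[1,0,0,0,0],[1,0,0,0,0],[1,0,0,0,0]]}}

```text
clock: 25.45
ee_pos: [0.4381, -0.3522, 0.1142]
orientation: [-180.0, -0.0, 15.5]
wrist_force: [2.3, 4.9, -2.4]
width: 0.251
```

Call:
{"name": "jog_arm", "arguments": {"targets": [[1,0.9,0,-0.33,0],[1,0.93,0,-0.24,0],[1,0.95,0,-0.14,0],[1,0.96,0,-0.05,0],[1,0.96,0,0.05,0],[1,0.95,0,0.14,0],[1,0.93,0,0.24,0],[1,0.9,0,0.33,0]]}}

```text
clock: 26.25
ee_pos: [0.5099, -0.3323, 0.114]
orientation: [-180.0, 0.1, 15.5]
wrist_force: [-7.9, 2.5, -1.3]
width: 0.248
```

Call:
{"name": "jog_arm", "arguments": {"targets": [[1,0.1,0,0.04,0],[1,0.1,0,0.04,0],[1,0,0,0,0],[1,0,0,0,0],[1,0,0,0,0],[1,0,0,0,0],[1,0,0,0,0],[1,0,0,0,0]]}}

```text
clock: 27.05
ee_pos: [0.5116, -0.3318, 0.1133]
orientation: [-180.0, 0.1, 15.5]
wrist_force: [-5.7, 1.7, -0.9]
width: 0.248
```

Run:
```python
from h import *
from workcell import status
I,K,T=wrist("w11")
s=status.get_state();print(s["ee_pos"],s["orientation"],s["wrist_force"],s["ft_torque"])
```

```text
[ 0.51166135 -0.33175217  0.11331316] [-1.79965475e+02  9.89398863e-02  1.55121166e+01] [-5.88554982  2.92554236 -1.30870966] [ 0.41205713  1.18146107 -0.07226343]
```

View pics/w11.png

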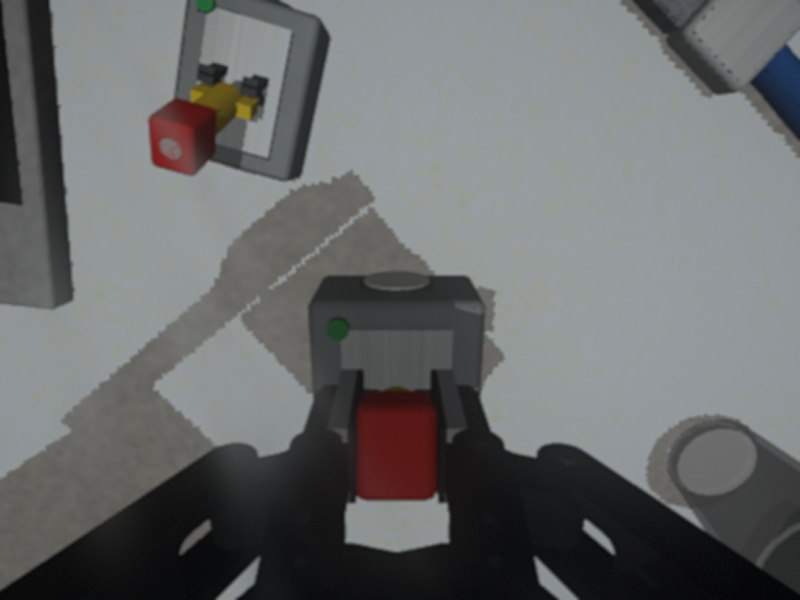

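The grip is still held between the fingers at (397,440) and leans to the far side. TCP offset from the hinge is +39 mm, so the lever angle is about +0.41 rad.

Call:
{"name": "jog_arm", "arguments": {"targets": [[0,0,0,0,0],[0,0,0,0,0],[0,0,0,0,0],[0,0,0,0,0],[0,0,0,0,0],[0,0,0,-3,0],[0,0,0,-4.5,0],[0,0,0,-4.5,0]]}}

```text
clock: 27.9
ee_pos: [0.5117, -0.3316, 0.2346]
orientation: [-180.0, 0.0, 15.5]
wrist_force: [-0.2, -1.3, 0.7]
width: 1.002
```

Call:
{"name": "jog_arm", "arguments": {"targets": [[0,-4,0,-3,0],[0,-4,0,0,0],[0,-2,0,0,0],[0,0,0,0,0],[0,0,0,0,0],[0,0,0,0,0],[0,0,0,0,0],[0,0,0,0,0]]}}

```text
clock: 28.7
ee_pos: [0.4162, -0.3583, 0.2632]
orientation: [-180.0, 0.0, 15.6]
wrist_force: [-0.4, -0.5, 0.4]
width: 1.001
```

Run:
```python
from h import *
from workcell import status,cams
I,K,T=wrist("w12")
s=status.get_state();print(s["ee_pos"],s["joints"].round(1))
h=np.array([.4742,-.3425,.045]);a=np.radians(15.5);bx=np.array([np.cos(a),np.sin(a),0]);z=np.array([0,0,1.])
for r in(.098,.111): print(r,proj(h+r*(np.sin(.4)*bx+np.cos(.4)*z),K,T))
m=blobs(I,(0,130,40),(8,255,255),None,100)
for a_,c,r in m: print(a_,c,r)
c=cams.read_camera("scene"); S=c["color"]; np.savez("pics/scene1.npz",color=S,mtx=c["mtx"],T=c["T"])
for r in(.068,.098,.082,.112): print("scene",r,proj(h+r*(np.sin(.4)*bx+np.cos(.4)*z),c["mtx"],c["T"]))
for a_,cc,r in blobs(S,(0,130,40),(6,255,255),(150,90,330,240),15): print("sc",a_,cc,r)
A=S[150:270,170:350,::-1]; A=cv2.resize(A,None,fx=4,fy=4,interpolation=cv2.INTER_CUBIC)
cv2.imwrite("pics/sc1.png",A)
cv2.imwrite("pics/lev.png",np.hstack([cv2.resize(I[:,:,::-1],(400,300)),cv2.resize(S[90:195,155:295,::-1],(400,300),interpolation=cv2.INTER_CUBIC)]))
```

```text
[ 0.41612677 -0.35833561  0.26326672] [-43.4  -9.5  95.5   0.   94.   31. ]
0.098 [[254.60787811  64.78345652]]
0.111 [[254.6433909   56.29214073]]
815 [253.2  76.3] ((253.5, 76.0), (40.0, 25.0), 90.0)
scene 0.068 [[187.44915046 142.60073306]]
scene 0.098 [[184.65122973 137.92505488]]
scene 0.082 [[186.15837547 140.44368537]]
scene 0.112 [[183.30360117 135.67299772]]
sc 59 [186.7 139.6] ((186.63999938964844, 139.52000427246094), (10.399999618530273, 8.0), 53.13010025024414)
sc 43 [194.8 169.5] ((195.0, 169.5), (7.0, 6.0), 90.0)
```

View pics/lev.png

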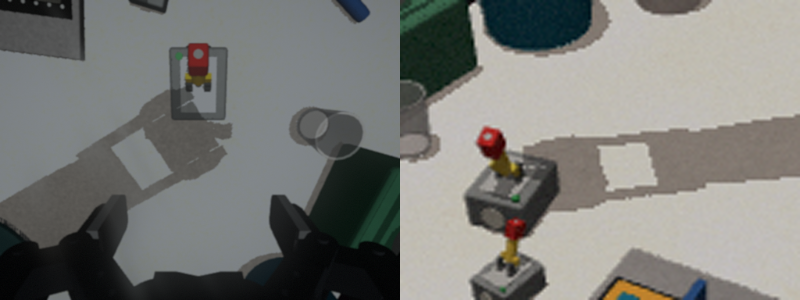

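View pics/sc1.png

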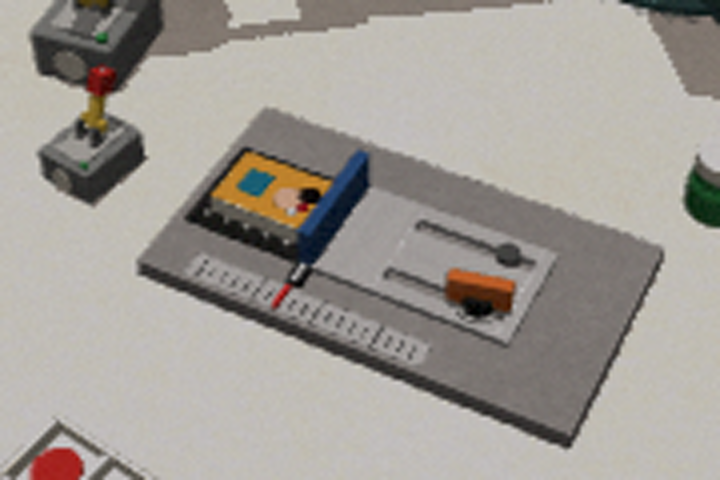

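The scene crops show the canvas against the fence, the pointer meeting the red mark, the knob wing turned, and the lever leaning to the far side. I've used all 12 views, so the last checks are numeric: the lever end disc and the canvas edge.

Run:
```python
from h import *
I,K,T=load("w12")
h=np.array([.4742,-.3425,.045]);a=np.radians(15.5);bx=np.array([np.cos(a),np.sin(a),0]);z=np.array([0,0,1.])
g=cv2.cvtColor(I,cv2.COLOR_RGB2HSV)[50:105,225:285]
red=((g[...,0]<10)&(g[...,1]>110)).astype(np.uint8)
cn,hi=cv2.findContours(red,cv2.RETR_CCOMP,cv2.CHAIN_APPROX_NONE)
for i,c in enumerate(cn):
    if len(c)>6: M=c.reshape(-1,2)+[225,50]; print("hole" if hi[0,i,3]>=0 else "outer",len(c),M.mean(0).round(1),M.min(0),M.max(0))
for th in(.3,.35,.4):
  for r in(.098,.112): print(th,r,proj(h+r*(np.sin(th)*bx+np.cos(th)*z),K,T).round(1))
# canvas from w8
I,K,T=load("w8"); s=.64; P=plane(np.array([[340,153],[456,153],[337,0],[459,0]])*s,K,T,.036)
Rb=R.from_euler("z",8.5,degrees=True).as_matrix(); f=np.array([.5427,-.0366,.036]); Q=((P-f)@Rb)*1000; print("canvas rel face mm",Q.round(1).tolist())
```

```text
outer 119 [253.3  75.5] [241  56] [266  96]
hole 40 [253.4  68.5] [246  61] [261  76]
0.3 0.098 [[254.6  76.7]]
0.3 0.112 [[254.6  70.1]]
0.35 0.098 [[254.6  70.7]]
0.35 0.112 [[254.6  62.7]]
0.4 0.098 [[254.6  64.8]]
0.4 0.112 [[254.6  55.6]]
canvas rel face mm [[-29.1, -87.9, -0.0], [30.7, -87.8, -0.0], [-28.2, -18.5, -0.0], [29.6, -18.5, -0.0]]
```

Run:
```python
from h import *
h=np.array([.4742,-.3425,.045]);a=np.radians(15.5);bx=np.array([np.cos(a),np.sin(a),0]);z=np.array([0,0,1.])
P=lambda th,r:h+r*(np.sin(th)*bx+np.cos(th)*z)
for n in("scene0","scene1"):
    I,K,T=load(n)
    for a_,c,r in blobs(I,(0,130,40),(6,255,255),(170,100,215,160),15): print(n,a_,c)
    for th,r in((-.4,.083),(.37,.083),(.4,.083),(.31,.097),(.4,.097)): print(th,r,proj(P(th,r),K,T).round(1))
```

```text
scene0 55 [195.  129.8]
-0.4 0.083 [[194.9 129.7]]
0.37 0.083 [[186.4 139.7]]
0.4 0.083 [[186.1 140.3]]
0.31 0.097 [[185.8 136. ]]
0.4 0.097 [[184.7 138.1]]
scene1 59 [186.7 139.6]
-0.4 0.083 [[194.9 129.7]]
0.37 0.083 [[186.4 139.7]]
0.4 0.083 [[186.1 140.3]]
0.31 0.097 [[185.8 136. ]]
0.4 0.097 [[184.7 138.1]]
```

Call:
{"name": "jog_arm", "arguments": {"targets": [[0,4.5,0,0,0],[0,4.5,0,0,0],[0,4.5,0,0,0],[0,0,0,0,0],[0,0,0,0,0],[0,0,0,0,0],[0,0,0,0,0],[0,0,0,0,0]]}}

```text
clock: 29.6
ee_pos: [0.5451, -0.3228, 0.264]
orientation: [180.0, -0.0, 15.5]
wrist_force: [0.7, 1.3, 0.2]
width: 1.001
```

Run:
```python
from h import *
from workcell import status
I,K,T=wrist("w13")
h=np.array([.4742,-.3425,.045]);a=np.radians(15.5);bx=np.array([np.cos(a),np.sin(a),0]);z=np.array([0,0,1.])
P=lambda th,r:h+r*(np.sin(th)*bx+np.cos(th)*z)
print(status.get_state()["ee_pos"])
pr=proj(P(.4,.098),K,T)[0]; x,y=pr.astype(int); x0,y0=max(x-50,0),max(y-60,0)
g=cv2.cvtColor(I,cv2.COLOR_RGB2HSV)[y0:y+60,x0:x+50]
red=((g[...,0]<10)&(g[...,1]>110)).astype(np.uint8)
cn,hi=cv2.findContours(red,cv2.RETR_CCOMP,cv2.CHAIN_APPROX_NONE)
for i,c in enumerate(cn):
    if len(c)>6: M=c.reshape(-1,2)+[x0,y0]; print("hole" if hi[0,i,3]>=0 else "outer",len(c),M.mean(0).round(1),M.min(0),M.max(0)); hole=M.mean(0) if hi[0,i,3]>=0 else None
for th in(.31,.37,.4):
  for r in(.098,.112): print(th,r,proj(P(th,r),K,T).round(1))
J,K2,T2=load("w12"); 
if hole is not None: p,e=tri(ray([hole],K,T),ray([[253.4,68.5]],K2,T2)); d=p-h; print(p,e,"th",np.arctan2(d@bx,d[2]),"r",np.hypot(d@bx,d[2]))
```

```text
[ 0.54516155 -0.32280561  0.26390809]
outer 85 [252.8 222.7] [242 210] [264 235]
hole 36 [252.9 222.9] [246 216] [259 229]
0.31 0.098 [[254.  228.1]]
0.31 0.112 [[254.  229.8]]
0.37 0.098 [[254.  221.8]]
0.37 0.112 [[254.  222.3]]
0.4 0.098 [[254.  218.7]]
0.4 0.112 [[254.  218.5]]
[ 0.50782764 -0.33218559  0.1382781 ] 2.0893194830299658e-05 th 0.3604777437336478 r 0.09968500934439926
```

Triangulated, the collar is down (r ≈ 0.0997 m, against 0.098 down and 0.112 up). The lever reads about 0.36–0.37 rad, slightly short of 0.40. I'll nudge it gently against its end with closed fingers to make sure.

Call:
{"name": "jog_arm", "arguments": {"targets": [[1,-4.6,0,0,0],[1,-4.6,0,0,0],[1,0,0,0,0],[1,0,0,0,0],[1,0,0,0,0],[1,0,0,0,0],[1,0,0,0,0],[1,0,0,0,0]]}}

```text
clock: 30.45
ee_pos: [0.4576, -0.3468, 0.2632]
orientation: [-180.0, 0.0, 15.6]
wrist_force: [0.2, 0.1, -0.0]
width: 0.001
```

Call:
{"name": "jog_arm", "arguments": {"targets": [[1,0,0,3,0],[1,0,0,4,0],[1,0,0,4,0],[1,0,0,2.4,0],[1,0,0,1,0],[1,0,0,0,0],[1,0.5,0,0,0],[1,0.5,0,0,0]]}}

```text
clock: 31.25
ee_pos: [0.4678, -0.3447, 0.1213]
orientation: [179.9, -0.1, 15.5]
wrist_force: [0.3, -0.2, 0.1]
width: 0.004
```

Call:
{"name": "jog_arm", "arguments": {"targets": [[1,0.3,0,0,0],[1,0.2,0,0,0],[1,0.2,0,0,0],[1,0,0,0,0],[1,0,0,0,0],[1,0,0,0,0],[1,0,0,0,0],[1,0,0,0,0]]}}

```text
clock: 32.05
ee_pos: [0.4734, -0.3425, 0.1195]
orientation: [-180.0, 0.0, 15.5]
wrist_force: [-0.1, 0.3, 0.7]
width: -0.002
```

Call:
{"name": "jog_arm", "arguments": {"targets": [[1,0.2,0,0,0],[1,0.1,0,0,0],[1,0.1,0,0,0],[1,0.1,0,0,0],[1,0,0,0,0],[1,0,0,0,0],[1,0,0,0,0],[1,0,0,0,0]]}}

```text
clock: 32.85
ee_pos: [0.4783, -0.3411, 0.1195]
orientation: [-180.0, -0.0, 15.5]
wrist_force: [-0.4, -0.1, 1.1]
width: 0.002
```

Call:
{"name": "jog_arm", "arguments": {"targets": [[1,0.1,0,0,0],[1,0.1,0,0,0],[1,0,0,0,0],[1,0,0,0,0],[1,0,0,0,0],[1,0,0,0,0],[1,0,0,0,0],[1,0,0,0,0]]}}

```text
clock: 33.65
ee_pos: [0.4803, -0.3406, 0.1195]
orientation: [-180.0, -0.0, 15.5]
wrist_force: [-0.0, 0.6, 0.0]
width: -0.001
```

Call:
{"name": "jog_arm", "arguments": {"targets": [[1,0.1,0,0,0],[1,0.1,0,0,0],[1,0.1,0,0,0],[1,0,0,0,0],[1,0,0,0,0],[1,0,0,0,0],[1,0,0,0,0],[1,0,0,0,0]]}}

```text
clock: 34.45
ee_pos: [0.4827, -0.3399, 0.1194]
orientation: [-180.0, 0.1, 15.5]
wrist_force: [-4.1, -1.5, -0.3]
width: -0.002
```

Call:
{"name": "jog_arm", "arguments": {"targets": [[1,0.1,0,0,0],[1,0.1,0,0,0],[1,0,0,0,0],[1,0,0,0,0],[1,0,0,0,0],[1,0,0,0,0],[1,0,0,0,0],[1,0,0,0,0]]}}

```text
clock: 35.25
ee_pos: [0.4837, -0.3398, 0.1195]
orientation: [-180.0, 0.2, 15.5]
wrist_force: [-15.3, -3.1, 4.6]
width: -0.0
```

The lever is firm at its end: the force rose to 15 N within about 1 mm. I'll back off, rise clear and recheck.

Call:
{"name": "jog_arm", "arguments": {"targets": [[1,-0.5,0,0,0],[1,-1.5,0,0,0],[1,0,0,-3,0],[1,0,0,-4.5,0],[1,0,0,-4.5,0],[1,0,0,-3,0],[1,4.5,0,0,0],[1,4.5,0,0,0]]}}

```text
clock: 36.05
ee_pos: [0.5528, -0.321, 0.2716]
orientation: [179.9, -0.1, 15.4]
wrist_force: [0.2, -0.2, 0.0]
width: -0.004
```

Call:
{"name": "jog_arm", "arguments": {"targets": [[1,0,0,0,0],[1,0,0,0,0],[1,0,0,0,0],[1,0,0,0,0],[1,0,0,0,0],[1,0,0,0,0],[1,0,0,0,0],[1,0,0,0,0]]}}

```text
clock: 36.85
ee_pos: [0.5524, -0.3206, 0.2695]
orientation: [180.0, -0.0, 15.5]
wrist_force: [-1.1, -0.0, -0.0]
width: 0.003
```

Run:
```python
from h import *
from workcell import status,cams,ticket
I,K,T=wrist("w14")
h=np.array([.4742,-.3425,.045]);a=np.radians(15.5);bx=np.array([np.cos(a),np.sin(a),0]);z=np.array([0,0,1.])
P=lambda th,r:h+r*(np.sin(th)*bx+np.cos(th)*z)
x,y=proj(P(.4,.098),K,T)[0].astype(int); x0,y0=max(x-50,0),max(y-60,0)
g=cv2.cvtColor(I,cv2.COLOR_RGB2HSV)[y0:y+60,x0:x+50]
cn,hi=cv2.findContours(((g[...,0]<10)&(g[...,1]>110)).astype(np.uint8),cv2.RETR_CCOMP,cv2.CHAIN_APPROX_NONE)
for i,c in enumerate(cn):
    if len(c)>6: print(hi[0,i,3]>=0,(c.reshape(-1,2)+[x0,y0]).mean(0).round(1))
for th in(.35,.37,.4): print(th,proj(P(th,.098),K,T).round(1),"up",proj(P(th,.112),K,T).round(1))
c=cams.read_camera("scene")
for a_,cc,r in blobs(c["color"],(0,130,40),(6,255,255),(170,100,215,160),15): print("scene grip",a_,cc)
s=status.get_state(); print(s["clock"],s["ee_pos"],s["wrist_force"])
ticket.finish_job()
```

```text
False [253.2 224.1]
True [253.2 224.3]
0.35 [[254.2 229. ]] up [[254.2 230.1]]
0.37 [[254.2 226.9]] up [[254.2 227.6]]
0.4 [[254.2 223.8]] up [[254.2 223.9]]
scene grip 50 [186.6 140.1]
36.95 [ 0.55247799 -0.32056511  0.26947497] [ 0.49738023 -0.00442201  0.34212366]
the job is handed in; nothing more can be done
```

All four steps are done in the order asked, and the job was handed in at 36.95 s with the gripper clear of everything.

- **Fence:** I slid it 44 mm. After I let go, the pointer's white line was within about 0.2 pixel (roughly 0.2 mm) of the red mark, and a later scene picture still showed them meeting.
- **Knob:** I turned it clockwise to its stop. The torque rose to about 1 N·m at a wing angle close to 1.35 rad.
- **Canvas:** I pushed it lightly against the fence, lowered it until it touched the pad, and let it go picture side up. It measured within about 1 mm of centre and square. Its far edge read 88 mm from the fence face instead of 90 mm, which is within the camera calibration error. I did not get a close-up of the edge at the fence itself.
- **Lever:** I pulled the collar up, swung the lever over and released it. The first check gave 0.36–0.37 rad instead of 0.40, so I nudged it with closed fingers until it stopped firmly at 15 N. The last wrist picture matched 0.40 rad, and the scene view had the grip within about a pixel of the collar-down position.

I did not measure the bystanders or the green look-alike again at the end. I never touched them on purpose, and no unexpected contact force showed up.

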